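# Hang up the flask's cup, find the thread hand and lift the cap off

## Robot

A 7-joint arm with a two-finger parallel gripper is mounted at the origin on a cart in front of the work surface, level with it; the furniture and walls round the work are solid. World frame = base frame: x ahead of the robot, y to its left, z up, the work surface at z = 0. Lengths are in mm, angles in rad, forces in N, time in s.
With the tool pointing down it reaches from about 425 to 950 mm from the base axis. Payload 4.7 kg.
Tool frame: the origin (TCP) lies on the centre line of the jaws, within the pads' length; the fingertips stand 19 mm ahead of it and the grasp point (between the pads) is the TCP; z points along the fingers, y is the line along which they close (so a half turn about z gives the same grasp; the last joint's range is limited). The gripper opens to 85 mm and grips with 20 to 120 N. Pads are 22 mm wide; open, the fingers measure 114 mm over their backs; the gripper's body (76 mm by 85 mm) begins 54 mm behind the grasp point. The pads swing forward as they close: fully open they stand 13 mm farther back than shut.
Start: joints at [-1.24, 0.469, -0.049, 1.532, 0.024, 1.141, -0.082], TCP at [237.62, 631.81, 250.335] pointing down, gripper open.
Joint ranges: [-2.59, 2.59], [-0.33, 1.99], [-1.39, 1.29], [0.1, 2.45], [-1.04, 4.18], [0.21, 1.99], [-2.66, 2.66]. Speed limits (rad/s): [2.57, 2.57, 3.14, 3.14, 3.14, 3.14, 3.14].

## Interface

Orientations are given as a 3x3 rotation matrix whose columns are the frame's x, y, z axes.
In Python, from rig import env gives the robot as it stands.
- The arm moves only by the tool jog_arm, never from a script. Its arguments are lists of equal length, an entry for each row: "jaw": the opening, from 0 (shut) to 1 (fully open); "translation": the shift along the tool's x, y, z in mm, a list of three; "spin": the turn about the tool's z in degrees. In form: {"jaw": [jaw, ...], "translation": [[tx, ty, tz], ...], "spin": [spin, ...]}. A call has 1 to 20 rows; each row is the pose to reach, as a shift and turn from the pose commanded when the call began, along the tool's axes at that moment; what a row does not reach only later rows make up. A row lasts 1/8 s, in which the tool goes at most 62.5 mm and 10.7 degrees, less where a joint would pass 70% of its speed; a pose out of reach is approached as far as the arm can. A call with a gripper value outside its range is refused whole. The fingers move at their own pace and stop on an object; "squeeze" is the grip in N (left out, the last holds). Time passes only in rows, so rows that repeat a pose let the fingers close. It gives the time, the measured TCP pose, the force, the opening and the grip force at its end, in the units of the state.
- env.get_obs(): the state, without advancing time (a new reading comes with each control period).
- env.capture(name): name is "scene" or "top" or "wrist"; returns a dict with "image" (384x512x3 uint8, red, green, blue), "fx", "fy", "cx", "cy" (pixels), "origin" and "orientation" of the camera in the world. Camera axes: x right, y up, looking along -z (the intrinsics and any distortion apply to the point x, -y, -z); pixel columns grow to the right and rows downward; lengths in mm; the calibration is good to about 2 mm. A picture is of the moment at which its call begins. There is no depth.
- env.hand_in(): hands the job in; it is judged then, once.
Trained networks look in the newest picture that a camera, given by its name, has taken for a name from the list of things; names that differ only in an ending like _2 or _b are one class to them, and where a whole thing is asked for, a point or a joint stands for the part that bears it (a point fixed in the world has none). Each returns a list of dicts, best first, with "confidence" (0 to 1); they miss things now and then, are a little off and sometimes report something else, mostly with a low value. They report only what shows in the picture. A call takes as long as a camera call. They do not tell look-alikes from the thing itself.
- env.outline_of(thing, camera): "pixels" (384x512 bool, what is visible of it).
- env.place_of(thing, camera): "point" ([x, y, z] in mm, in world coordinates, good to about 4 mm: a listed point, or the origin of a listed thing).
The state is a dict: "clock": time; "q": joint angles; "qvel": joint speeds; "effort": joint torques, N m; "tcp_pos": TCP position; "eef_rot": TCP orientation; "force": force on the tool from outside, world axes, zero at the start; "wrist_torque": the same for the moment, N m; "finger_gap": opening from 0.0 (shut) to 1.0 (fully open); "finger_force": force on a finger pad.
Only numpy, scipy, OpenCV 4.12 (cv2) and the standard library are available. Lean on these libraries where they do the work, as an engineer would, in place of code of your own. Each camera call takes 0.05 s, during which the arm holds its last target. There are 200 camera calls.

## Task

One of the two milk flasks has a handled cup turned upside down over its cap: take that cup off and hang it by its handle on an arm of the mug stand, so that it hangs there freely. Then undo the screw cap of the flask it covered; its thread may be left- or right-handed and you cannot see which, so try gently both ways, turn it the way that gives until it is free (about a fifth of a turn), and lift it straight off. Finish while holding the cap still in the gripper, level and a hand's breadth (about 10 cm) above its own flask's mouth; leave the other flask shut and the things round about where they are.

Things in the scene. Friction and masses are not known exactly. Their poses are not given: they have to be found in the camera images.
- holder_cup: low round wooden holder, 96 mm wide, 10 mm high, fixed, with a 83 mm wide steel ring up to 22 mm: the one under the flask that wears the cup. Origin: centre of its underside on the worktop.
- holder_plain: the same holder under the other flask.
- flask_a: one steel vacuum flask, 76 mm wide, fixed in a holder (cannot turn, lift or slide). Origin: centre of its underside, 10 mm above the worktop; z up. Flat shoulder at z = 125 mm with a boss 55 mm wide, 4 mm high; neck 34 mm wide under the cap. Both flasks look alike; one has a left-hand thread, one a right-hand; which is under the cup changes from run to run.
- flask_b: the other steel vacuum flask, 76 mm wide, fixed in a holder (cannot turn, lift or slide). Origin: centre of its underside, 10 mm above the worktop; z up. Flat shoulder at z = 125 mm with a boss 55 mm wide, 4 mm high; neck 34 mm wide under the cap. Both flasks look alike; one has a left-hand thread, one a right-hand; which is under the cup changes from run to run.
- cap_a: cap of flask_a: ribbed black round screw cap, 52 mm wide, 37 mm high (40 mm at its domed middle), 60 g, loose. Origin: centre of its open lower rim, z up; screwed on, the rim is 132 mm above the flask's origin. Turned the right way it moves easily (under 0.15 N m), is free 44 to 52 degrees on and may be lifted from there to its stop at about 90.
- cap_b: the same cap on flask_b. Either turn may be the loosening one, and nothing outside shows which: the wrong way a cap meets a hard stop within 10 degrees. Until free, neither can be pulled off.
- mouth_a (a point): centre of the mouth, the top of the neck, of flask_a, 155 mm above the flask's origin.
- mouth_b (a point): centre of the mouth, the top of the neck, of flask_b, 155 mm above the flask's origin.
- cup: steel cup, 65 mm wide at the mouth, 60 mm at its closed end, 62 mm tall, wall 2.4 mm, about 130 g, loose, upside down over one flask's cap, rim on the flask's shoulder 0.135 m above the worktop. Origin: centre of its mouth; z points to its closed end (up at the start); -y points to its handle, a loop of 6.6 mm round bar that stands out to 66 mm from the axis.
- cup_eye (a point): centre of the opening of the cup's handle, 45.5 mm from the cup's axis and 31 mm from its mouth. The opening is 27 mm wide (radially, from the cup's wall) and 39 mm high (along the cup's z), and goes through along the cup's x.
- stand: mug stand, fixed: wooden foot 114 mm wide, post 12 mm thick, ball top at z = 0.254 m, two arms of 8 mm round bar along its -x (nearer the robot) and +x. Origin: centre of its underside. Each arm's centre line is near level at z = 0.235 m to 60 mm from the post, then turns up; the tip is 81 mm from the post, its top at z = 0.255 m. A cup let go on an arm swings down and hangs by its handle.
- peg_front (a point): point on the centre line of the stand's near arm, 40 mm from the post, where a cup hangs.
- peg_back (a point): the same point on the far arm.
- caddy: bystander: black box of sugar sachets, 60 x 120 mm, 76 mm high, loose. Origin: centre of its underside.
- spoon: bystander: teaspoon, 132 mm long, lying on the worktop, loose.
- sign: bystander: small black price sign on a foot, 77 mm wide, 74 mm high, loose. (The board of cookies behind it is under a clear glass dome, fixed.)
Mind the look-alikes: they are no part of the job. What is shaped like the cap_b but blue is not meant.

How it is judged (in metres and radians):
On the way, in this order (a step that is already met when the one before it is completed fails the run):
1. the cup hangs by its handle on an arm of the stand, let go, with both caps still on ((distance between cup_eye and peg_front below 0.055 m or distance between cup_eye and peg_back below 0.055 m) and y of cup_eye in the frame of stand between -0.025 and 0.025 m and z of cup_eye in the frame of stand between 0.2 and 0.24 m and height (world z) of cup above 0.06 m and contact force between cup and stand above 0.3 N and contact force between cup and the fingers below 0.1 N and z of cap_a in the frame of flask_a below 0.137 m and horizontal distance between cap_a and flask_a below 0.006 m and z of cap_b in the frame of flask_b below 0.137 m and horizontal distance between cap_b and flask_b below 0.006 m), for 0.2 s.
2. the cap of the flask that wore the cup has been turned round to where it is free, still on the neck (((horizontal distance between flask_a and holder_cup below 0.02 m and angle between the x axis of cap_a and the x axis of flask_a, either way round above 0.75 rad and z of cap_a in the frame of flask_a below 0.15 m) or (horizontal distance between flask_b and holder_cup below 0.02 m and angle between the x axis of cap_b and the x axis of flask_b, either way round above 0.75 rad and z of cap_b in the frame of flask_b below 0.15 m))), for 0.1 s.
At the end, for the whole second after the job is handed in: The cup hangs by its handle on an arm of the stand, untouched, under 0.08 m/s. The fingers hold the cap of the flask that wore the cup: at rest, rim over 50 mm above the mouth, within 100 mm of the flask's axis, tilt under 0.35 rad, touching no flask. The other cap is still on ((distance between cup_eye and peg_front below 0.055 m or distance between cup_eye and peg_back below 0.055 m) and y of cup_eye in the frame of stand between -0.025 and 0.025 m and z of cup_eye in the frame of stand between 0.2 and 0.24 m and height (world z) of cup above 0.06 m and contact force between cup and stand above 0.3 N and contact force between cup and the fingers below 0.1 N and linear speed of cup below 0.08 m/s and ((horizontal distance between flask_a and holder_cup below 0.02 m and z of cap_a in the frame of flask_a above 0.205 m and horizontal distance between cap_a and flask_a below 0.1 m and angle between cap_a's own z axis and vertical below 0.35 rad and contact force between cap_a and the fingers above 1 N and contact force between cap_a and flask_a below 0.05 N and contact force between cap_a and flask_b below 0.05 N and contact force between cap_a and cup below 0.05 N and linear speed of cap_a below 0.03 m/s and z of cap_b in the frame of flask_b below 0.137 m and horizontal distance between cap_b and flask_b below 0.006 m) or (horizontal distance between flask_b and holder_cup below 0.02 m and z of cap_b in the frame of flask_b above 0.205 m and horizontal distance between cap_b and flask_b below 0.1 m and angle between cap_b's own z axis and vertical below 0.35 rad and contact force between cap_b and the fingers above 1 N and contact force between cap_b and flask_b below 0.05 N and contact force between cap_b and flask_a below 0.05 N and contact force between cap_b and cup below 0.05 N and linear speed of cap_b below 0.03 m/s and z of cap_a in the frame of flask_a below 0.137 m and horizontal distance between cap_a and flask_a below 0.006 m))); the arm keeps its last pose, push and grip.
It fails at once if the caddy was pushed more than 30 mm (distance of caddy from where it was at the start of the episode above 0.03 m).
It fails at once if the spoon was pushed more than 30 mm (distance of spoon from where it was at the start of the episode above 0.03 m).
It fails at once if the sign was pushed more than 30 mm (distance of sign from where it was at the start of the episode above 0.03 m).
It also fails if it takes over 54 s, if anything falls off the work surface, if the arm or the gripper's body presses on something with over 40 N, if the wrist force passes 120 N, or if a joint passes its speed limit or range.

## Working session

There is one attempt and no reset: what is moved stays moved. The work goes in short steps, Python scripts to look and compute and a tool call to move; the robot and the scene stay as the last step left them, time stands still between calls to the robot, and variables do not carry over. Pictures are saved under pics/ and viewed, at most 10 in all, crops included, and the job is handed in when it is done.

Besides the shell and the picture viewer there is one more tool, called after "Emit:" by a JSON object that holds its "fn" and its "kwargs", one argument or row to a line. jog_arm: Moves the arm, as the interface text tells. Its arguments: {"type":"object","properties":{"jaw":{"type":"array","items":{"type":"number"}},"translation":{"type":"array","items":{"type":"array","items":{"type":"number"}}},"spin":{"type":"array","items":{"type":"number"}},"squeeze":{"type":"number"}},"required":["jaw","translation","spin"]}

```bash
mkdir -p pics; ls
cat > h.py <<'E'
from rig import env
import numpy as np, cv2
def snap(cam,name=None):
    c=env.capture(cam)
    if name: cv2.imwrite(f'pics/{name}.png',c['image'][:,:,::-1])
    return c
def proj(c,p):
    v=np.array(c['orientation']).T@(np.array(p,float)-c['origin'])
    return c['cx']+c['fx']*v[0]/-v[2], c['cy']-c['fy']*v[1]/-v[2]
def ray(c,u,v):
    d=np.array(c['orientation'])@np.array([(u-c['cx'])/c['fx'],-(v-c['cy'])/c['fy'],-1]); return np.array(c['origin']),d
def atz(c,u,v,z):
    o,d=ray(c,u,v); return o+d*(z-o[2])/d[2]
E
python3 - <<'E'
from h import *
for cam in ['scene','top']:
    c=snap(cam,cam+'0'); print(cam,{k:np.round(v,3).tolist() for k,v in c.items() if k!='image'})
    for t in ['cup','cup_eye','stand','peg_front','peg_back','holder_cup','holder_plain','flask_a','cap_a','caddy','spoon','sign']:
        print(t,[(np.round(r['point']).tolist(),round(r['confidence'],2),np.round(proj(c,r['point'])).tolist()) for r in env.place_of(t,cam)])
o=env.get_obs(); print(np.round(o['eef_rot'],3).tolist(),o['tcp_pos'],o['finger_gap'])
a=cv2.imread('pics/scene0.png');b=cv2.imread('pics/top0.png')
cv2.imwrite('pics/both.png',cv2.resize(np.hstack([a,b]),(800,300)))
E
```

```text
pics
scene {'fx': 486.034, 'fy': 486.034, 'cx': 254.97, 'cy': 191.399, 'origin': [20.683, -1022.718, 642.404], 'orientation': [[0.876, 0.186, -0.446], [-0.483, 0.343, -0.806], [0.004, 0.921, 0.39]]}
cup [([456.0, 60.0, 136.0], 0.88, [200.0, 197.0])]
cup_eye [([443.0, 18.0, 163.0], 0.88, [201.0, 194.0])]
stand []
peg_front [([672.0, -95.0, 239.0], 0.74, [304.0, 164.0])]
peg_back [([748.0, -97.0, 235.0], 0.87, [329.0, 161.0]), ([478.0, -204.0, 11.0], 0.21, [256.0, 286.0])]
holder_cup [([456.0, 66.0, -4.0], 0.56, [201.0, 243.0])]
holder_plain [([482.0, -201.0, -0.0], 0.82, [257.0, 289.0]), ([748.0, -97.0, 234.0], 0.65, [329.0, 161.0])]
flask_a [([453.0, 62.0, 11.0], 0.82, [200.0, 239.0]), ([480.0, -200.0, 13.0], 0.75, [256.0, 284.0])]
cap_a [([680.0, -213.0, 1.0], 0.94, [330.0, 269.0]), ([482.0, -205.0, 144.0], 0.81, [258.0, 234.0]), ([492.0, -95.0, -0.0], 0.61, [240.0, 266.0]), ([479.0, -201.0, 1.0], 0.49, [256.0, 289.0])]
caddy [([566.0, -206.0, -4.0], 0.92, [289.0, 281.0])]
spoon []
sign [([460.0, 170.0, 0.0], 0.59, [188.0, 226.0])]
top {'fx': 477.512, 'fy': 477.512, 'cx': 259.843, '
[... 545 characters left out ...]
.0, 166.0], 0.68, [222.0, 248.0])]
flask_a [([478.0, -201.0, 12.0], 0.97, [336.0, 241.0]), ([453.0, 56.0, 6.0], 0.77, [230.0, 253.0]), ([447.0, 20.0, 167.0], 0.34, [242.0, 252.0])]
cap_a [([482.0, -201.0, 142.0], 0.93, [345.0, 234.0]), ([676.0, -216.0, 4.0], 0.89, [338.0, 162.0]), ([487.0, -89.0, 6.0], 0.81, [290.0, 238.0])]
caddy [([570.0, -204.0, 2.0], 0.63, [335.0, 204.0]), ([671.0, -93.0, 235.0], 0.34, [294.0, 139.0]), ([480.0, -204.0, 144.0], 0.28, [346.0, 235.0])]
spoon [([590.0, -8.0, -2.0], 0.61, [256.0, 197.0])]
sign [([459.0, 169.0, 1.0], 0.67, [184.0, 252.0])]
[[-0.936, 0.352, -0.0], [0.352, 0.936, 0.0], [0.0, 0.0, -1.0]] [237.63657305 631.80661237 250.30630465] 0.9996124167218475
```

View pics/scene0.png

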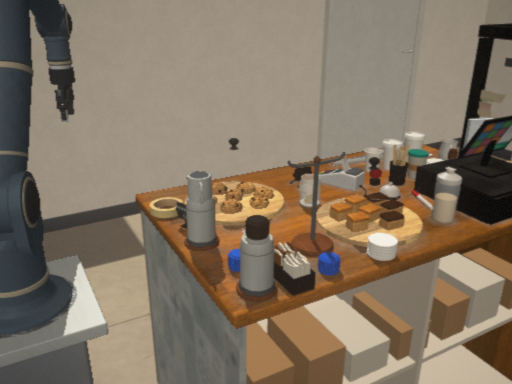

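View pics/top0.png

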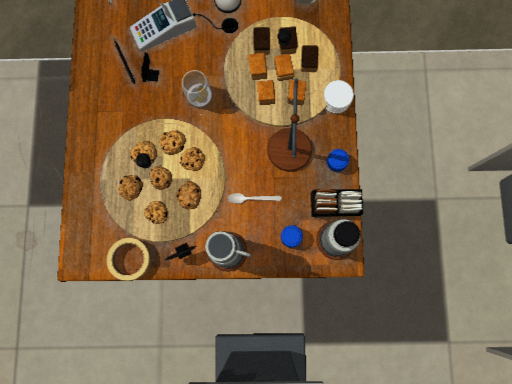

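Scene picture: the cup-wearing flask stands at about (200,215), and the plain flask with the black cap at (257,250). The stand's post is at (316,200), and the dome knob at (234,143). Top picture: the cup is at (225,250) with its handle to the right at (245,253), the plain cap at (345,234) and the stand arms at (294,139) and (296,103).

Look-alikes: the glass/white cup at top (197,88) is not meant, nor the white bowl at (338,96). The blue caps at (290,237) and (338,160) are not meant, and the black cap at (345,234) is the other flask's. I choose the handled steel cup at (225,250).

Run:
```python
from h import *
s=snap('scene');t=snap('top')
o1,d1=ray(s,234,143);o2,d2=ray(t,143,160)
k=np.linalg.lstsq(np.stack([d1,-d2],1),o2-o1,rcond=None)[0]
print('knob',o1+d1*k[0],o2+d2*k[1]); print('board',atz(t,162,180,10),atz(t,102,180,10))
print('sign', atz(t,181,250,70))
a=s['image'][150:260,150:350,::-1];b=t['image'][90:280,200:370,::-1]
cv2.imwrite('pics/crop.png',np.hstack([cv2.resize(a,(440,400)) if 0 else cv2.resize(a,None,fx=2.2,fy=2.2)[:240],cv2.resize(b,(215,240))]))
```

```text
knob [638.48119988 223.04451397 210.32355807] [638.36165462 223.09812776 210.30720749]
board [637.04918271 226.71891773  10.        ] [639.83242555 377.61592052  10.        ]
sign [458.71409214 165.50746158  70.        ]
```

View pics/crop.png

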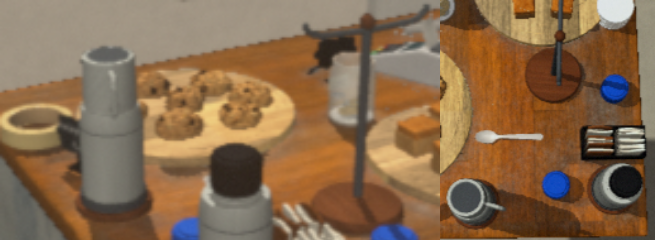

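The crop confirms the steel handled cup is on the left flask. Its handle points to about -y, tilted slightly towards the robot.

Emit:
{"fn": "jog_arm", "kwargs": {
  "jaw": [1,1,1,1,1,1,1,1,1,1,1,1,1],
  "translation": [
    [-40,-45,0],
    [-80,-90,0],
    [-120,-135,0],
    [-160,-180,0],
    [-200,-226,0],
    [-240,-271,0],
    [-280,-316,0],
    [-320,-362,0],
    [-360,-407,0],
    [-390,-440,0],
    [-405,-458,0],
    [-405,-458,0],
    [-405,-458,0]
  ],
  "spin": [9,18,27,36,45,54,63,72,78,82,86,86,86]
}}

```text
clock: 3.02
tcp_pos: [455.0, 62.4, 250.1]
eef_rot: [[0.283, 0.959, -0.001], [0.959, -0.283, 0.001], [0.0, -0.001, -1.0]]
force: [0.1, -0.7, -0.5]
finger_gap: 1.002
finger_force: 0.0
```

Run:
```python
from h import *
o=env.get_obs(); print(o['clock'],np.round(o['tcp_pos'],1),np.round(o['eef_rot'],3).tolist(),np.round(o['q'],2))
c=snap('wrist','w1')
for t in ['cup','cup_eye']:
    print(t,[(np.round(r['point'],1).tolist(),round(r['confidence'],2)) for r in env.place_of(t,'wrist')])
for p in [[455.5,61,197],[443,18,166],o['tcp_pos']]: print(proj(c,p))
c=snap('top')
for t in ['peg_front','peg_back']:
    print(t,[(np.round(r['point'],1).tolist(),round(r['confidence'],2)) for r in env.place_of(t,'top')])
```

```text
3.025 [455.   62.4 250.1] [[0.283, 0.959, -0.001], [0.959, -0.283, 0.001], [0.0, -0.001, -1.0]] [-0.68  0.11  0.5   2.05 -0.06  1.   -0.44]
cup [([454.6, 61.4, 133.2], 0.56)]
cup_eye [([444.3, 17.9, 165.0], 0.8)]
(np.float64(252.13033538058912), np.float64(231.31194205818534))
(np.float64(252.0461992159961), np.float64(272.9400403917297))
(np.float64(250.7679190233794), np.float64(279.26373231180344))
peg_front [([668.7, -93.9, 235.9], 0.85), ([456.5, 62.4, 167.3], 0.43)]
peg_back [([747.2, -99.3, 237.4], 0.57)]
```

View pics/w1.png

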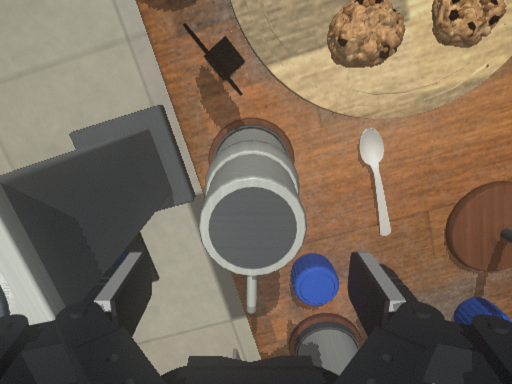

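Run:
```python
from h import *
c=snap('wrist'); print(c['fx'],np.round(c['origin']),np.round(c['orientation'],2).tolist())
for z in (190,197): print(z,[np.round(atz(c,u,v,z),1).tolist() for u,v in [(253,225),(201,225),(305,225),(253,177),(253,273),(251.5,313)]])
print('h',atz(c,251.5,313,192),atz(c,251.5,313,166))
```

```text
336.94760868567 [476. 134. 375.] [[0.96, 0.27, 0.08], [-0.29, 0.92, 0.28], [-0.0, -0.29, 0.96]]
190 [[456.6, 60.6, 190.0], [427.2, 69.4, 190.0], [485.9, 51.9, 190.0], [464.8, 88.6, 190.0], [447.6, 30.1, 190.0], [438.5, 2.6, 190.0]]
197 [[457.3, 63.4, 197.0], [429.1, 71.8, 197.0], [485.6, 55.0, 197.0], [465.3, 90.3, 197.0], [448.7, 34.0, 197.0], [439.9, 7.6, 197.0]]
h [438.88328871   4.02567945 192.        ] [433.54011611 -14.45869973 166.        ]
```

Emit:
{"fn": "jog_arm", "kwargs": {
  "jaw": [1,1,1,1,0.3,0.3,0.3,0.3,0.3,0.3],
  "translation": [
    [0,2,30],
    [0,2,60],
    [0,2,78],
    [0,2,78],
    [0,2,78],
    [0,2,78],
    [0,2,78],
    [0,2,78],
    [0,2,78],
    [0,2,78]
  ],
  "spin": [0,0,0,0,0,0,0,0,0,0],
  "squeeze": 40
}}

```text
clock: 4.62
tcp_pos: [457.8, 60.2, 173.5]
eef_rot: [[0.286, 0.958, 0.001], [0.958, -0.286, 0.001], [0.002, 0.001, -1.0]]
force: [-1.3, 0.4, 5.9]
finger_gap: 0.714
finger_force: 44.3
```

Emit:
{"fn": "jog_arm", "kwargs": {
  "jaw": [0.3,0.3,0.3,0.3,0.3,0.3,0.3,0.3,0.3,0.3,0.3,0.3],
  "translation": [
    [0,0,-25],
    [0,0,-50],
    [0,0,-75],
    [0,0,-79],
    [-10,26,-79],
    [-20,53,-79],
    [-30,80,-79],
    [-40,107,-79],
    [-50,134,-79],
    [-61,163,-79],
    [-61,163,-79],
    [-61,163,-79]
  ],
  "spin": [0,0,0,0,-3,-6,-9,-12,-14,-14,-14,-14]
}}

```text
clock: 6.12
tcp_pos: [595.3, -44.6, 250.2]
eef_rot: [[0.045, 0.999, -0.002], [0.999, -0.045, 0.0], [0.0, -0.002, -1.0]]
force: [-0.2, 0.2, -0.6]
finger_gap: 0.71
finger_force: 44.3
```

Run:
```python
from h import *
o=env.get_obs(); print(o['clock'],np.round(o['tcp_pos'],1),np.round(o['eef_rot'],3).tolist(),o['force'])
for cam in ['scene','top','wrist']:
    c=snap(cam,cam+'2')
    for t in ['cup','cup_eye','peg_front','peg_back']:
        print(cam,t,[(np.round(r['point'],1).tolist(),round(r['confidence'],2)) for r in env.place_of(t,cam)])
a=cv2.imread('pics/scene2.png')[110:260,200:400];b=cv2.imread('pics/top2.png')[80:230,200:400];w=cv2.imread('pics/wrist2.png')
cv2.imwrite('pics/m2.png',np.hstack([np.vstack([cv2.resize(a,(400,300)),cv2.resize(b,(400,300))]),cv2.resize(w,(400,600))[:, :]]))
```

```text
6.125 [595.3 -44.6 250.2] [[0.045, 0.999, -0.002], [0.999, -0.045, 0.0], [0.0, -0.002, -1.0]] [-0.15683805  0.20514059 -0.62607311]
scene cup [([592.1, -47.1, 212.8], 0.7)]
scene cup_eye [([592.8, -88.8, 240.4], 0.77), ([598.4, -44.6, 211.6], 0.22)]
scene peg_front [([673.2, -94.0, 238.7], 0.81)]
scene peg_back [([750.5, -98.9, 234.0], 0.72)]
top cup []
top cup_eye [([748.9, -97.9, 234.7], 0.62), ([594.9, -88.3, 245.9], 0.37)]
top peg_front [([668.2, -91.4, 238.0], 0.71)]
top peg_back [([747.0, -98.2, 235.9], 0.77), ([482.1, -206.3, 141.7], 0.64)]
wrist cup [([596.4, -46.2, 208.4], 0.65)]
wrist cup_eye []
wrist peg_front []
wrist peg_back []
```

View pics/m2.png

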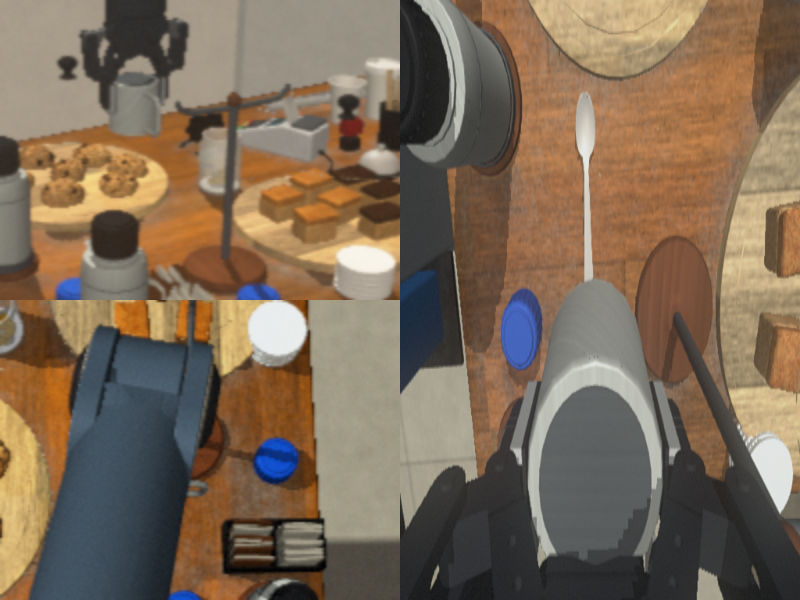

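Crop: the cup is held upright between the fingers, with its handle at crop-scene (155,105), short of the near arm's tip at (180,105). Next I thread it along the arm.

Emit:
{"fn": "jog_arm", "kwargs": {
  "jaw": [0.3,0.3,0.3,0.3,0.3,0.3,0.3],
  "translation": [
    [0,15,0],
    [0,30,0],
    [-1,45,0],
    [-1,60,0],
    [-1,74,0],
    [-1,74,0],
    [-1,74,0]
  ],
  "spin": [0,0,0,0,0,0,0]
}}

```text
clock: 7.75
tcp_pos: [669.7, -49.6, 251.0]
eef_rot: [[0.046, 0.999, -0.001], [0.999, -0.046, 0.0], [-0.0, -0.001, -1.0]]
force: [0.0, -1.3, -1.0]
finger_gap: 0.713
finger_force: 44.2
```

Emit:
{"fn": "jog_arm", "kwargs": {
  "jaw": [0.3,0.3,0.3,0.3],
  "translation": [
    [0,0,7],
    [0,0,14],
    [0,0,18],
    [0,0,18]
  ],
  "spin": [0,0,0,0]
}}

```text
clock: 8.25
tcp_pos: [669.7, -49.3, 232.7]
eef_rot: [[0.046, 0.999, -0.001], [0.999, -0.046, 0.0], [0.0, -0.001, -1.0]]
force: [0.0, 0.6, -1.2]
finger_gap: 0.712
finger_force: 44.3
```

Run:
```python
from h import *
c=snap('scene','s3')
print([(t,[(np.round(r['point'],1).tolist(),round(r['confidence'],2)) for r in env.place_of(t,'scene')]) for t in ['cup','cup_eye']])
a=c['image'][110:210,250:380,::-1]
cv2.imwrite('pics/m3.png',cv2.resize(a,None,fx=5,fy=5,interpolation=cv2.INTER_CUBIC))
```

```text
[('cup', [([671.0, -49.6, 193.9], 0.95), ([480.7, -201.6, 165.6], 0.6)]), ('cup_eye', [([663.0, -95.2, 224.7], 0.88)])]
```

View pics/m3.png

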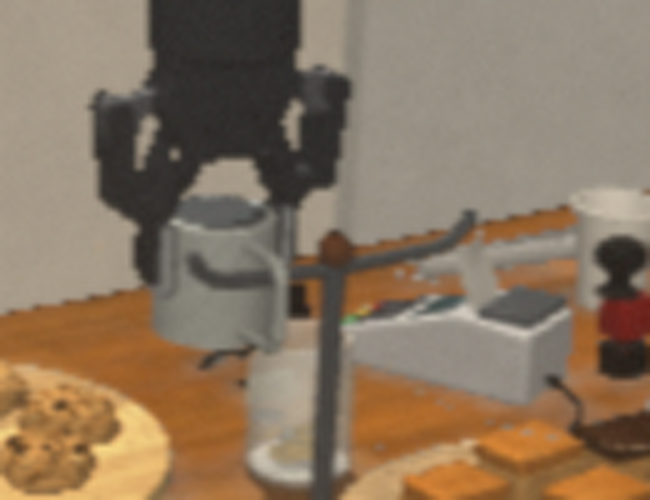

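Emit:
{"fn": "jog_arm", "kwargs": {
  "jaw": [0.3,0.3,0.3],
  "translation": [
    [0,0,2],
    [0,0,4],
    [0,0,4]
  ],
  "spin": [0,0,0]
}}

```text
clock: 8.78
tcp_pos: [669.9, -49.4, 229.0]
eef_rot: [[0.046, 0.999, -0.0], [0.999, -0.046, 0.0], [0.0, -0.0, -1.0]]
force: [0.4, -0.6, -1.1]
finger_gap: 0.715
finger_force: 44.3
```

The arm passes through the handle loop: its tip at (195,265) shows left of the loop at (275,290).

Emit:
{"fn": "jog_arm", "kwargs": {
  "jaw": [0.3,0.3,0.3,0.3],
  "translation": [
    [0,0,2],
    [0,0,4],
    [0,0,4],
    [0,0,4]
  ],
  "spin": [0,0,0,0]
}}

```text
clock: 9.28
tcp_pos: [670.3, -49.7, 226.3]
eef_rot: [[0.046, 0.999, 0.001], [0.999, -0.046, 0.0], [0.0, 0.001, -1.0]]
force: [-1.9, -0.4, 4.2]
finger_gap: 0.712
finger_force: 45.0
```

Contact shows as +4 N. I release and retreat upward.

Emit:
{"fn": "jog_arm", "kwargs": {
  "jaw": [0.85,1,1,1,1,1,1,1,1,1,1],
  "translation": [
    [0,0,-1],
    [0,0,-1],
    [0,0,-1],
    [0,0,-1],
    [0,0,-20],
    [0,0,-50],
    [0,0,-80],
    [0,0,-80],
    [0,0,-80],
    [0,0,-80],
    [0,0,-80]
  ],
  "spin": [0,0,0,0,0,0,0,0,0,0,0]
}}

```text
clock: 10.65
tcp_pos: [669.7, -49.4, 304.4]
eef_rot: [[0.046, 0.999, -0.002], [0.999, -0.046, -0.0], [-0.0, -0.002, -1.0]]
force: [-1.1, 0.5, -0.2]
finger_gap: 0.999
finger_force: 0.0
```

Run:
```python
from h import *
c=snap('scene','s4')
print([(t,[(np.round(r['point'],1).tolist(),round(r['confidence'],2)) for r in env.place_of(t,'scene')]) for t in ['cup','cup_eye','cap_a']])
t=snap('top'); print([(np.round(r['point'],1).tolist(),round(r['confidence'],2)) for r in env.place_of('cap_a','top')])
a=c['image'][130:260,170:370,::-1]
cv2.imwrite('pics/m4.png',cv2.resize(a,None,fx=3,fy=3,interpolation=cv2.INTER_CUBIC))
```

```text
[('cup', [([662.7, -162.8, 215.5], 0.94), ([748.0, -99.4, 238.3], 0.36)]), ('cup_eye', [([666.2, -105.3, 236.7], 0.86)]), ('cap_a', [([676.5, -211.7, 0.6], 0.85), ([487.5, -94.8, -2.8], 0.84), ([455.4, 60.0, 142.4], 0.64), ([478.8, -204.3, 143.2], 0.61)])]
[([673.1, -214.9, -0.6], 0.89), ([486.2, -91.0, 4.9], 0.66), ([481.6, -205.4, 143.6], 0.61)]
```

View pics/m4.png

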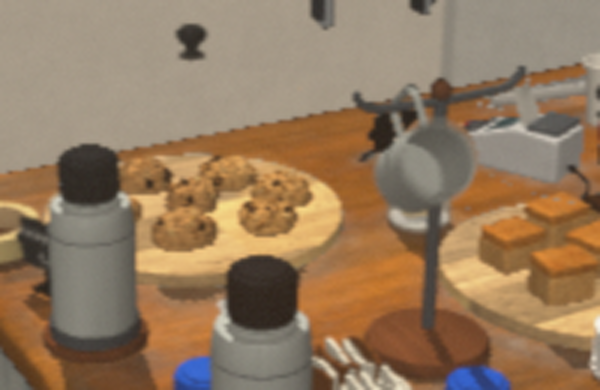

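The cup hangs by its handle on the near arm at (410,160), still swinging. The uncovered black cap is at (88,175), with its centre near (456,61).

Emit:
{"fn": "jog_arm", "kwargs": {
  "jaw": [1,1,1,1,1,1,1,1,1],
  "translation": [
    [18,-40,0],
    [36,-80,0],
    [54,-120,20],
    [72,-160,40],
    [90,-200,60],
    [100,-218,70],
    [100,-218,70],
    [100,-218,70],
    [100,-218,70]
  ],
  "spin": [0,0,0,0,0,0,0,0,0]
}}

```text
clock: 12.08
tcp_pos: [458.1, 59.7, 235.9]
eef_rot: [[0.047, 0.999, 0.002], [0.999, -0.047, -0.0], [0.0, 0.002, -1.0]]
force: [0.6, 0.4, -0.0]
finger_gap: 1.004
finger_force: 0.0
```

Run:
```python
from h import *
o=env.get_obs(); print(o['clock'],np.round(o['tcp_pos'],1),np.round(o['eef_rot'],3).tolist(),np.round(o['q'],2))
c=snap('wrist','w5')
print([(np.round(r['point'],1).tolist(),round(r['confidence'],2)) for r in env.place_of('cap_a','wrist')])
m=env.outline_of('cap_a','wrist')
for k in m[:3]:
    ys,xs=np.where(k['pixels']); print(k['confidence'],xs.min(),xs.max(),ys.min(),ys.max())
for z in (142,179):
    a=np.array([[456.5+26*np.cos(t),61+26*np.sin(t),z] for t in np.linspace(0,6.3,60)]); P=np.array([proj(c,p) for p in a]); print(z,P.min(0),P.max(0))
```

```text
12.075 [458.1  59.7 235.9] [[0.047, 0.999, 0.002], [0.999, -0.047, -0.0], [0.0, 0.002, -1.0]] [-0.67  0.13  0.49  2.06 -0.08  0.97 -0.18]
[([459.9, 63.4, 139.1], 0.89), ([487.9, -93.2, -0.6], 0.78)]
0.75 259 306 268 321
0.57 202 290 167 260
142 [209.25374203 167.05633943] [285.32567445 239.13849628]
179 [202.01102229 181.49047349] [291.90536344 265.09043824]
```

Emit:
{"fn": "jog_arm", "kwargs": {
  "jaw": [1,1,1,1,0.2,0.2,0.2,0.2,0.2,0.2],
  "translation": [
    [2,-2,30],
    [2,-2,55],
    [2,-2,71],
    [2,-2,71],
    [2,-2,71],
    [2,-2,71],
    [2,-2,71],
    [2,-2,71],
    [2,-2,71],
    [2,-2,71]
  ],
  "spin": [0,0,0,0,0,0,0,0,0,0],
  "squeeze": 40
}}

```text
clock: 13.48
tcp_pos: [455.7, 62.6, 165.5]
eef_rot: [[0.046, 0.999, 0.002], [0.999, -0.046, 0.001], [0.001, 0.002, -1.0]]
force: [-0.7, 0.0, 5.0]
finger_gap: 0.593
finger_force: 40.9
```

Emit:
{"fn": "jog_arm", "kwargs": {
  "jaw": [0.2,0.2,0.2,0.2,0.2],
  "translation": [
    [0,0,0],
    [0,0,0],
    [0,0,0],
    [0,0,0],
    [0,0,0]
  ],
  "spin": [4,8,12,14,14]
}}

```text
clock: 14.1
tcp_pos: [456.9, 63.9, 165.5]
eef_rot: [[0.283, 0.959, 0.005], [0.959, -0.283, 0.002], [0.003, 0.004, -1.0]]
force: [2.6, 4.4, 5.7]
finger_gap: 0.592
finger_force: 43.6
```

Run:
```python
from h import *
o=env.get_obs(); print(o['wrist_torque'],o['force'],np.round(o['eef_rot'],3).tolist(),np.round(o['q'],2))
```

```text
[ 0.86599031 -0.88448699  0.95242388] [2.60016061 4.36976175 5.67670928] [[0.283, 0.959, 0.005], [0.959, -0.283, 0.002], [0.003, 0.004, -1.0]] [-0.68  0.24  0.52  2.14 -0.17  0.79 -0.34]
```

Torque reached 0.95 N m, which is the hard stop. I try the other way.

Emit:
{"fn": "jog_arm", "kwargs": {
  "jaw": [0.2,0.2,0.2,0.2,0.2,0.2,0.2,0.2],
  "translation": [
    [0,0,0],
    [0,0,0],
    [0,0,0],
    [0,0,0],
    [0,0,0],
    [0,0,0],
    [0,0,0],
    [0,0,0]
  ],
  "spin": [-7,-14,-20,-26,-32,-36,-36,-36]
}}

```text
clock: 15.1
tcp_pos: [455.9, 62.9, 165.4]
eef_rot: [[-0.33, 0.944, 0.002], [0.944, 0.33, 0.002], [0.001, 0.003, -1.0]]
force: [0.4, 2.0, 8.1]
finger_gap: 0.596
finger_force: 44.2
```

Run:
```python
from h import *
o=env.get_obs(); print(o['wrist_torque'],o['force'],np.round(o['eef_rot'],3).tolist(),np.round(o['q'],2))
```

```text
[ 0.66282636 -0.21665969  0.04868219] [0.43546213 2.04058734 8.05540278] [[-0.33, 0.944, 0.002], [0.944, 0.33, 0.002], [0.001, 0.003, -1.0]] [-0.57  0.23  0.4   2.14 -0.13  0.79  0.24]
```

It gives freely this way, so I continue.

Emit:
{"fn": "jog_arm", "kwargs": {
  "jaw": [0.2,0.2,0.2,0.2,0.2,0.2,0.2,0.2,0.2,0.2],
  "translation": [
    [0,0,0],
    [0,0,0],
    [0,0,0],
    [0,0,0],
    [0,0,0],
    [0,0,0],
    [0,0,0],
    [0,0,0],
    [0,0,0],
    [0,0,0]
  ],
  "spin": [-7,-14,-21,-28,-35,-42,-45,-45,-45,-45]
}}

```text
clock: 16.35
tcp_pos: [455.1, 62.2, 165.4]
eef_rot: [[-0.9, 0.435, 0.0], [0.435, 0.9, 0.001], [0.0, 0.001, -1.0]]
force: [-0.9, 1.0, 10.8]
finger_gap: 0.594
finger_force: 44.4
```

Run:
```python
from h import *
o=env.get_obs(); print(o['wrist_torque'],o['force'],np.round(o['eef_rot'],3).tolist(),np.round(o['q'],2))
```

```text
[ 0.30140608  0.1762996  -0.00037187] [-0.92128911  1.01358814 10.83524686] [[-0.9, 0.435, 0.0], [0.435, 0.9, 0.001], [0.0, 0.001, -1.0]] [-0.45  0.22  0.26  2.13 -0.08  0.8   0.98]
```

Emit:
{"fn": "jog_arm", "kwargs": {
  "jaw": [0.2,0.2,0.2,0.2],
  "translation": [
    [0,0,-3],
    [0,0,-6],
    [0,0,-10],
    [0,0,-10]
  ],
  "spin": [0,0,0,0]
}}

```text
clock: 16.85
tcp_pos: [454.5, 62.3, 174.3]
eef_rot: [[-0.902, 0.433, -0.001], [0.433, 0.902, -0.0], [0.001, -0.0, -1.0]]
force: [-0.2, 0.7, -0.7]
finger_gap: 0.596
finger_force: 43.5
```

Emit:
{"fn": "jog_arm", "kwargs": {
  "jaw": [0.2,0.2,0.2,0.2,0.2,0.2,0.2,0.2,0.2,0.2,0.2],
  "translation": [
    [0,0,-10],
    [0,0,-25],
    [0,0,-40],
    [0,0,-60],
    [0,0,-80],
    [0,0,-100],
    [0,0,-112],
    [0,0,-112],
    [0,0,-112],
    [0,0,-112],
    [0,0,-112]
  ],
  "spin": [0,0,0,0,0,0,0,0,0,0,0]
}}

```text
clock: 18.23
tcp_pos: [454.6, 62.4, 285.7]
eef_rot: [[-0.902, 0.432, -0.001], [0.432, 0.902, -0.0], [0.001, -0.001, -1.0]]
force: [0.5, 0.2, 0.0]
finger_gap: 0.595
finger_force: 43.5
```

Run:
```python
from h import *
c=snap('scene','s6')
print([(t,[(np.round(r['point'],1).tolist(),round(r['confidence'],2)) for r in env.place_of(t,'scene')]) for t in ['cup','cup_eye','cap_a']])
a=c['image'][90:290,150:370,::-1]
cv2.imwrite('pics/m6.png',cv2.resize(a,None,fx=3,fy=3,interpolation=cv2.INTER_CUBIC))
```

```text
[('cup', [([668.9, -135.7, 180.7], 0.95)]), ('cup_eye', [([669.8, -98.9, 223.1], 0.85)]), ('cap_a', [([478.1, -206.4, 142.7], 0.8), ([494.2, -92.9, -0.2], 0.71), ([676.6, -211.9, -1.5], 0.68), ([454.4, 61.3, 264.8], 0.49)])]
```

View pics/m6.png

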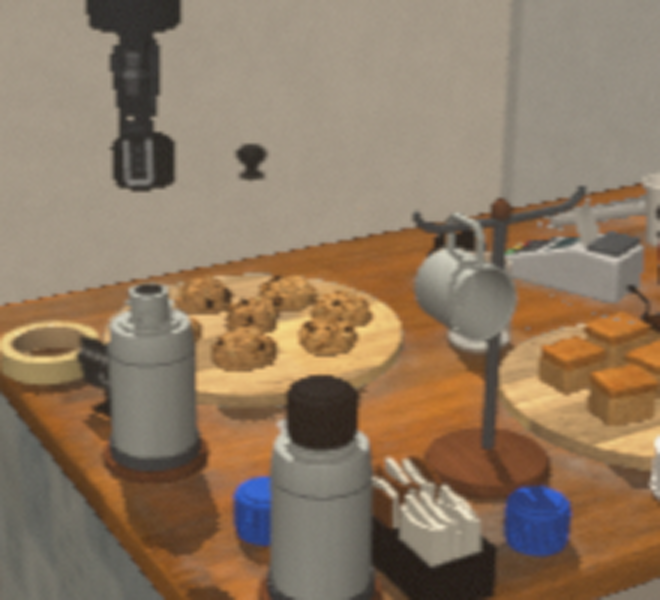

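The cap is held level at (143,160), above its open flask at (150,295), and the cup hangs at (465,280). I wait for the swing to die down before handing in.

Emit:
{"fn": "jog_arm", "kwargs": {
  "jaw": [0.2,0.2,0.2,0.2,0.2,0.2,0.2,0.2,0.2,0.2,0.2,0.2,0.2,0.2,0.2,0.2,0.2,0.2,0.2,0.2],
  "translation": [
    [0,0,0],
    [0,0,0],
    [0,0,0],
    [0,0,0],
    [0,0,0],
    [0,0,0],
    [0,0,0],
    [0,0,0],
    [0,0,0],
    [0,0,0],
    [0,0,0],
    [0,0,0],
    [0,0,0],
    [0,0,0],
    [0,0,0],
    [0,0,0],
    [0,0,0],
    [0,0,0],
    [0,0,0],
    [0,0,0]
  ],
  "spin": [0,0,0,0,0,0,0,0,0,0,0,0,0,0,0,0,0,0,0,0]
}}

```text
clock: 20.92
tcp_pos: [454.9, 62.5, 286.3]
eef_rot: [[-0.902, 0.432, 0.0], [0.432, 0.902, 0.0], [0.0, 0.0, -1.0]]
force: [-0.6, -0.0, -0.5]
finger_gap: 0.597
finger_force: 43.5
```

Run:
```python
from h import *
p=None
for i in range(8):
    c=snap('scene')['image'][150:215,280:345].astype(int)
    if p is not None: print(np.abs(c-p).mean().round(2), np.abs(c-p).max())
    p=c
print([(t,[np.round(r['point'],1).tolist() for r in env.place_of(t,'scene')[:1]]) for t in ['cup','cup_eye']])
```

```text
1.06 6
1.05 6
1.07 18
1.09 6
1.07 7
1.06 7
1.06 7
[('cup', [[670.0, -138.0, 183.7]]), ('cup_eye', [[668.4, -98.5, 226.2]])]
```

The cup is still (only image noise between frames) and its eye is within limits.

```bash
python3 -c "
from rig import env
print(env.hand_in())"
```

```text
the job is handed in; nothing more can be done
None
```

I handed the job in at about 21 s: the cup hangs still on the stand's near arm, and its flask's cap is unscrewed and held level about 10 cm above the mouth; the hand-in returned no verdict.

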